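Free the stuck slide magazine and swap it onto the reading stand

TASK

Put the next slides up for reading: move the finished white magazine from the green reading stand into the empty grey return tray, and rock the stuck blue magazine from side to side in its dock until both orange jaws are pushed back, then lift it out and stand it in the reading stand's bay. Set both magazines down upright rather than dropping them, let go of them, and do not disturb the grey magazine, orchid, bottle, mug or red case.

Things in the scene. Friction and masses are not known exactly. Their poses are not given: they have to be found in the camera images.
- mag_blue: Blue slide magazine, yellow tab, stuck in the dock. All 3 magazines: 0.13-0.23 kg, 135 tall, origin at centre of foot's underside, z up, half-turn symmetric. Foot 24 x 28 (x by y), 0-20 high; body 26 x 64, 18-95 high, with a 5 deep notch in each narrow side (y = +-32) 52-72 high; on top a grip tab 12 thick (x), 40 wide (y), 95-135 high: pinch its 12 mm from above.
- mag_white: Finished slide magazine, white with a red tab, shape as the blue one. Starts in the bay of the reading stand, its axes within 0.06 rad of the stand's.
- mag_grey: Slide magazine, grey with a black tab, shape as the blue one. Stands in the full return tray; leave it alone.
- dock: Fixed loading dock: grey base plate 70 x 140 (x by y) x 12, origin at the centre of its underside. Guide plates at x = +-17, 55 high, stop the magazine leaning in x; it can lean in y, up to 0.16 rad each way. Posts at y = +-56, 69 high, carry the jaws. The jaw tongues reach 4.5 mm into the magazine's notches, so a straight pull stops after 6 mm however hard.
- dock_seat (a point): Centre of the blue magazine's foot in the dock, 12 above the desk; dock's axes, as the magazine's at the start (foot has 1.5 mm play in y). Moving the tab 18-20 mm along y (true travel 120 above the foot; 5-14 N, so arms that give must aim further) leans it and shoves that side's jaw back. With both jaws back over 5 mm (best 8, their stops) and the magazine upright again, it lifts straight out.
- jaw_left (a joint): Orange jaw on the dock's +y side, a plate 26 x 36 x 8, from 70 to 78 above the desk. Metres shoved outward (+y of the dock): starts 0 to 0.001, stop at 0.008. About 14 N of friction; stays where it is left.
- jaw_right (a joint): The same on the dock's -y side; value grows as it is shoved towards -y of the dock.
- reader: Fixed reading stand: green base plate 90 x 130 x 6 with a green open bay on it, inside 46 (x) by 84 (y), walls 5 thick, up to 56 above the desk. Origin: centre of its underside. It holds one magazine, the magazine's 64 mm width along the stand's y (either way round).
- reader_bay (a point): Centre of the reading bay's inner floor, 11 above the desk; axes as the stand's.
- rack: Fixed dark steel plate 140 x 110 x 6 under the two return trays; origin at the centre of its underside. The trays stand at its own x = +36 and -36 (either way round).
- tray_empty: Fixed grey open tray, empty at the start: inside 46 (x) by 84 (y), walls 5 thick, 50 high, on the rack (its underside centre, the origin, is 6 above the desk). The full tray is 72 mm away along x: open the fingers no wider than about 50 mm there.
- tray_empty_bay (a point): Centre of the empty tray's inner floor, 11 above the desk; axes as the tray's. The magazine's width goes along y.
- tray_full: The like tray beside it, which holds the grey magazine.
- orchid: Orchid in a white pot, loose: pot 108 across and 115 high, leaves to 70 from its axis, thin stem with flowers to 330 high. Origin: centre of the underside.
- spray: Loose amber bottle, white cap, 52 across, 150 high. Origin: centre of the underside.
- mug: Loose blue mug, 76 across, 92 high, handle at its +y. Origin: centre of the underside.
- case: Loose red spectacle case, 150 (x) by 58 by 42 high. Origin: centre of the underside.
- tray_full_bay (a point): Centre of the full tray's inner floor, 11 above the desk.
There are look-alikes about, which are no part of the job. Of the things that look like the mag_white, the smallest one is meant.

How it is judged (in metres and radians):
On the way:
1. both jaws shoved back by rocking the blue magazine while it is still down in the dock (value of joint each of jaw_left, jaw_right above 0.0042 m and z of mag_blue in the frame of dock_seat below 0.012 m and horizontal distance between mag_blue and dock_seat below 0.012 m), for 0.1 s.
At the end, for the whole second after the job is handed in: The blue magazine stands in the reading stand's bay, the white one in the formerly empty return tray and the grey one in its own tray: each within 17 mm of the bay's centre (anywhere in the bay), foot within 5 mm of the floor, within 0.1 rad of upright, at rest (horizontal distance between mag_blue and reader_bay below 0.017 m and z of mag_blue in the frame of reader_bay between -0.005 and 0.005 m and angle between each of mag_blue, mag_white, mag_grey's own z axis and vertical below 0.1 rad and linear speed of each of mag_blue, mag_white, mag_grey below 0.02 m/s and horizontal distance between mag_white and tray_empty_bay below 0.017 m and z of mag_white in the frame of tray_empty_bay between -0.005 and 0.005 m and horizontal distance between mag_grey and tray_full_bay below 0.017 m and z of mag_grey in the frame of tray_full_bay between -0.005 and 0.005 m); the robot touches nothing.
It fails at once if the orchid, bottle, mug or case pushed more than 30 mm or tipped over 0.3 rad ((distance of orchid from where it was at the start of the episode above 0.03 m or angle between orchid's own z axis and vertical above 0.3 rad) or (distance of spray from where it was at the start of the episode above 0.03 m or angle between spray's own z axis and vertical above 0.3 rad) or (distance of mug from where it was at the start of the episode above 0.03 m or angle between mug's own z axis and vertical above 0.3 rad) or (distance of case from where it was at the start of the episode above 0.03 m or angle between case's own z axis and vertical above 0.3 rad)).
It fails at once if the grey magazine moved more than 25 mm or tipped over 0.3 rad (distance of mag_grey from where it was at the start of the episode above 0.025 m or angle between mag_grey's own z axis and vertical above 0.3 rad).
It fails at once if a magazine dropped into its bay (faster than 0.65 m/s near the floor, a fall of over 20 mm) ((linear speed of mag_blue above 0.65 m/s and horizontal distance between mag_blue and reader_bay below 0.02 m and z of mag_blue in the frame of reader_bay below 0.03 m) or (linear speed of mag_white above 0.65 m/s and horizontal distance between mag_white and tray_empty_bay below 0.02 m and z of mag_white in the frame of tray_empty_bay below 0.03 m)).
It also fails if it takes over 61 s, if anything falls off the work surface, if the arm or the gripper's body presses on something with over 40 N, if the wrist force passes 120 N, or if a joint passes its speed limit or range.

ROBOT

A 6-joint arm with a two-finger parallel gripper is mounted at the origin on the work surface. World frame = base frame: x ahead of the robot, y to its left, z up, the work surface at z = 0. Lengths are in mm, angles in rad, forces in N, time in s.
With the tool pointing down it reaches from about 400 to 925 mm from the base axis. Payload 12.5 kg.
Tool frame: the origin (TCP) lies at the very end of the fingers, on their centre line; the grasp point (between the pads) lies 19 mm behind it; z points along the fingers, y is the direction in which the jaws open and shut (so a half turn about z gives the same grasp; the last joint's range is limited). The gripper opens to 95 mm and grips with 3 to 60 N. Pads are 20 mm wide; open, the fingers measure 119 mm over their backs; the gripper's body (75 mm by 180 mm) begins 59 mm behind the grasp point.
Start: joints at [-1.236, 0.491, 1.559, -0, 1.092, -0.106], TCP at [266.689, -565.264, 214.661] pointing down, gripper open.
Joint ranges: [-3.1, 3.1], [-0.84, 2.19], [0.05, 2.79], [-1.13, 4.28], [0.06, 2.93], [-2.69, 2.69]. Speed limits (rad/s): [2.22, 2.22, 2.79, 3.14, 3.14, 3.14].

INTERFACE

Orientations are given as [roll, pitch, yaw] about the fixed x, y, z axes, in that order (R = Rz(yaw) Ry(pitch) Rx(roll)).
In Python, from cell import env gives the robot as it stands.
- The arm moves only by the shell command python3 -m pendant 'ROWS'. ROWS is JSON, a list that holds one entry, the list of rows, each a list of 5 numbers: the opening, from 0 (shut) to 1 (fully open), then the shift along the tool's x, y, z in m, then the turn about the tool's z in rad. A call has exactly 8 rows; each row is the pose to reach, as a shift and turn from the pose commanded when the call began, along the tool's axes at that moment; what a row does not reach only later rows make up. A row lasts 1/10 s, in which the tool goes at most 50 mm and 8.59 degrees, less where a joint would pass 70% of its speed; a pose out of reach is approached as far as the arm can. A call with a gripper value outside its range is refused whole. The fingers move at their own pace and stop on an object; the grip force is fixed at half the most. Time passes only in rows, so rows that repeat a pose let the fingers close, or fill a call up. It gives the time, the measured TCP pose, the force and the opening at its end, in the units of the state.
- env.state(): the state, without advancing time (a new reading comes with each control period).
- env.read_camera(name): name is "scene" or "side" or "wrist"; returns a dict with "image" (480x640x3 uint8, blue, green, red), "range_z" (480x640 float32, mm along the optical axis (not along the pixel's ray), 0 where there is no reading), "fx", "fy", "cx", "cy" (pixels), "dist" ([k1, k2, p1, p2, k3] as OpenCV has them; the pictures are not rectified), "rvec" (rotation vector, rad) and "tvec" (3), from world to camera coordinates, as OpenCV has them; the wrist camera has in their place "tool_from_camera" (4x4, takes a point from camera to tool coordinates, whose origin is the TCP and whose axes are the flange's). Camera axes: x right, y down, z forward; pixel columns grow to the right and rows downward; lengths in mm; the calibration is good to about 2 mm. A picture is of the moment at which its call begins: read the wrist's pose just before it.
- env.job_done(): hands the job in, once; it reports no verdict.
The state is a dict: "t": time; "joints": joint angles; "qvel": joint speeds; "tau": joint torques, N m; "eef_pos": TCP position; "tcp_rot": TCP orientation; "ft_force": force on the tool from outside, world axes, zero at the start; "moment": the same for the moment, N m; "opening": opening from 0.0 (shut) to 1.0 (fully open).
Only numpy, scipy, OpenCV 4.12 (cv2) and the standard library are available. Lean on these libraries where they do the work, as an engineer would, in place of code of your own. Each camera call takes 0.05 s, during which the arm holds its last target. There are 200 camera calls.

## Working session

There is one attempt and no reset: what is moved stays moved. The work goes in short steps, Python scripts to look and compute and a shell command to move; the robot and the scene stay as the last step left them, time stands still between calls to the robot, and variables do not carry over. Pictures are saved under pics/ and viewed, about 8 in all and at most 12, crops included, and the job is handed in when it is done.

```bash
ls; mkdir -p pics
cat > h.py <<'E'
import numpy as np, cv2
from cell import env
from scipy.spatial.transform import Rotation as R
def cam(name):
    s=env.state(); c=env.read_camera(name)
    K=np.array([[c['fx'],0,c['cx']],[0,c['fy'],c['cy']],[0,0,1]]); d=np.array(c['dist'])
    if 'rvec' in c:
        Rc=cv2.Rodrigues(np.array(c['rvec'],float))[0].T; o=-Rc@np.array(c['tvec'],float).ravel()
    else:
        T=np.array(c['tool_from_camera']); Rt=R.from_euler('xyz',s['tcp_rot']).as_matrix()
        Rc=Rt@T[:3,:3]; o=Rt@T[:3,3]+np.array(s['eef_pos'])
    return dict(im=c['image'],z=c['range_z'],K=K,d=d,R=Rc,o=o)
def rays(c,uv):
    p=cv2.undistortPoints(np.array(uv,float).reshape(-1,1,2),c['K'],c['d'])[:,0]
    return np.c_[p,np.ones(len(p))]
def onplane(c,uv,z):
    r=rays(c,uv)@c['R'].T; return c['o']+r*((z-c['o'][2])/r[:,2])[:,None]
def pts(c,uv):
    uv=np.array(uv).astype(int); zz=c['z'][uv[:,1],uv[:,0]]
    return c['o']+(rays(c,uv)*zz[:,None])@c['R'].T
def cloud(c):
    v,u=np.mgrid[:480,:640]; uv=np.c_[u.ravel(),v.ravel()]
    return pts(c,uv).reshape(480,640,3)
E
python3 - <<'E'
from h import *
print(env.state())
for n in ('scene','side','wrist'):
    c=cam(n); cv2.imwrite(f'pics/{n}0.png',c['im']); np.savez(f'{n}0.npz',**c); print(n,c['o'],c['R'][:,2])
E
```

```text
pics
{'t': 0.0, 'joints': array([-1.23562942e+00,  4.91539506e-01,  1.55945087e+00, -5.48496485e-06,
        1.09167797e+00, -1.05616485e-01]), 'qvel': array([-0.00060842,  0.00010737, -0.00016281,  0.00060334,  0.00165244,
        0.00066186]), 'tau': array([ 2.61375571e-03, -6.12630272e+01, -2.58184236e+01,  6.93884608e-02,
        4.81595763e-02, -3.13860596e-05]), 'eef_pos': array([ 266.58594752, -565.02910371,  214.07371117]), 'tcp_rot': array([-3.14052244e+00, -1.08562464e-04,  4.40785860e-01]), 'ft_force': array([ 0.17866111,  0.38013498, -0.09219002]), 'moment': array([ 0.04668322, -0.02178631,  0.00038372]), 'opening': 0.9991482556568336}
scene [ 951.87297788  542.20860772 1216.31358502] [-0.33134525 -0.37762605 -0.86464379]
side [ 445.26297055 1004.9483622   703.02727683] [ 0.08452172 -0.83029642 -0.55087561]
wrist [ 333.04006098 -533.64031851  383.52485438] [-0.23857976 -0.11071423 -0.9647912 ]
```

View pics/scene0.png

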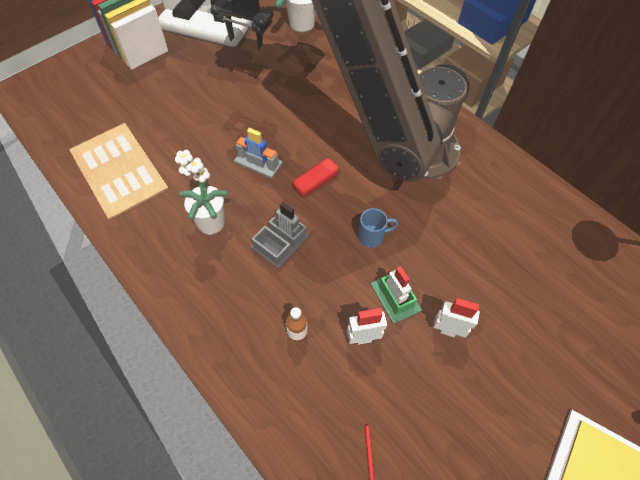

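View pics/side0.png

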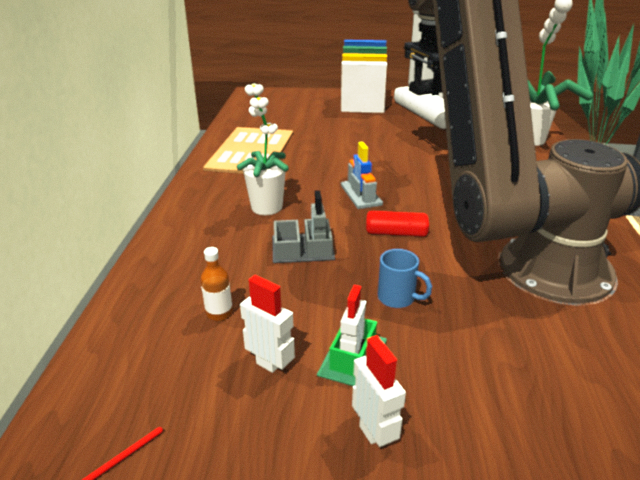

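The white magazine in the green stand (scene ~(400,285)) is the small one. The dock is at (260,150), the trays at (280,235) with the left one empty, the orchid at (205,205), and the bottle, mug and case are around them. Next I'll measure with depth and colour.

```bash
cat > m.py <<'E'
from h import *
def L(n): f=np.load(n+'0.npz'); return {k:f[k] for k in f}
def rep(tag,P):
    if len(P)<8: print(tag,len(P));return
    (x,y),(w,h),a=cv2.minAreaRect(P[:,:2].astype(np.float32)); 
    print(tag,len(P),'ctr %.1f %.1f size %.1f %.1f ang %.1f'%(x,y,w,h,a),'med',np.median(P,0).round(1))
for n in ('scene','side'):
    c=L(n); W=cloud(c); hsv=cv2.cvtColor(c['im'],cv2.COLOR_BGR2HSV); H,S,V=[hsv[...,i].astype(int) for i in range(3)]
    ok=c['z']>0; z=W[...,2]; X=W[...,0];Y=W[...,1]
    ok&=(X>250)&(X<900)&(abs(Y)<800)
    M=dict(green=(abs(H-65)<18)&(S>120)&(z>50)&(z<60), greenlow=(abs(H-65)<18)&(S>100)&(z>2)&(z<12),
     yellow=(abs(H-26)<6)&(S>150)&(z>100), yellowtop=(abs(H-26)<6)&(S>150)&(z>141),
     orange=(abs(H-11)<6)&(S>150)&(z>66)&(z<84), orangetop=(abs(H-11)<6)&(S>150)&(z>75)&(z<82),
     redtop=((H<6)|(H>174))&(S>150)&(z>141), blacktop=(V<80)&(z>141)&(z<152)&(X<700),
     red=((H<6)|(H>174))&(S>150)&(z>20)&(z<60), tray=(S<70)&(z>51)&(z<60), dockbase=(S<90)&(z>7)&(z<16))
    print(n)
    for k,m in M.items():
        m=(m&ok).astype(np.uint8); N,l,st,_=cv2.connectedComponentsWithStats(m)
        for i in range(1,N):
            if st[i,4]>=12: rep(f'{k} px({st[i,0]},{st[i,1]},{st[i,2]},{st[i,3]})',W[l==i])
E
python3 m.py
```

```text
scene
orange px(236,137,10,10) 49 ctr 470.1 -350.5 size 38.3 24.0 ang 64.1 med [ 467.2 -353.1   76.9]
orange px(263,148,13,10) 77 ctr 428.4 -257.7 size 27.2 35.1 ang 20.8 med [ 429.1 -258.1   77.2]
orangetop px(236,137,10,10) 39 ctr 464.6 -347.6 size 27.5 32.4 ang 26.1 med [ 467.2 -349.4   77.7]
orangetop px(263,148,13,10) 63 ctr 428.4 -257.7 size 27.2 35.1 ang 20.8 med [ 429.1 -258.7   77.9]
redtop px(397,266,12,16) 84 ctr 448.7 305.0 size 40.6 13.3 ang 77.6 med [449.  305.4 146.3]
redtop px(451,298,28,19) 309 ctr 407.8 465.0 size 19.7 55.4 ang 29.4 med [412.  466.  175.7]
redtop px(359,308,23,16) 270 ctr 592.3 332.5 size 17.9 52.3 ang 59.3 med [593.7 334.8 177.2]
red px(293,158,46,37) 819 ctr 356.4 -126.3 size 56.7 150.4 ang 89.6 med [ 361.4 -120.8   41. ]
tray px(236,148,8,3) 14 ctr 478.9 -347.5 size 8.0 22.9 ang 41.3 med [ 481.  -347.    57.1]
tray px(245,151,18,10) 51 ctr 460.5 -295.8 size 12.6 58.3 ang 18.6 med [ 460.  -295.8   55. ]
tray px(267,155,11,9) 19 ctr 426.0 -241.8 size 18.5 35.1 ang 79.7 med [ 432.5 -244.3   57. ]
tray px(208,216,15,11) 27 ctr 689.6 -173.7 size 9.9 4
[... 6067 characters left out ...]
 49.8 ang 12.0 med [ 796.9 -513.7    8.5]
dockbase px(341,180,42,28) 303 ctr 443.9 -300.6 size 71.5 148.2 ang 21.1 med [ 454.1 -269.3   11.5]
dockbase px(251,203,32,11) 87 ctr 683.6 -190.8 size 81.0 39.6 ang 12.2 med [ 683.3 -180.1   11.5]
dockbase px(277,233,20,6) 72 ctr 615.6 -65.3 size 45.5 14.2 ang 4.9 med [614.6 -66.9  11. ]
dockbase px(305,252,29,8) 88 ctr 531.3 8.1 size 65.2 22.4 ang 10.9 med [532.    7.5  10.7]
dockbase px(274,254,27,6) 94 ctr 602.7 22.0 size 18.9 58.2 ang 90.0 med [601.5  19.7  10.9]
dockbase px(256,357,20,13) 68 ctr 599.1 348.0 size 8.9 38.2 ang 69.0 med [597.4 350.   11.2]
dockbase px(360,420,14,21) 52 ctr 420.8 475.4 size 4.3 37.3 ang 35.2 med [418.6 478.1  11.9]
```

View pics/wrist0.png

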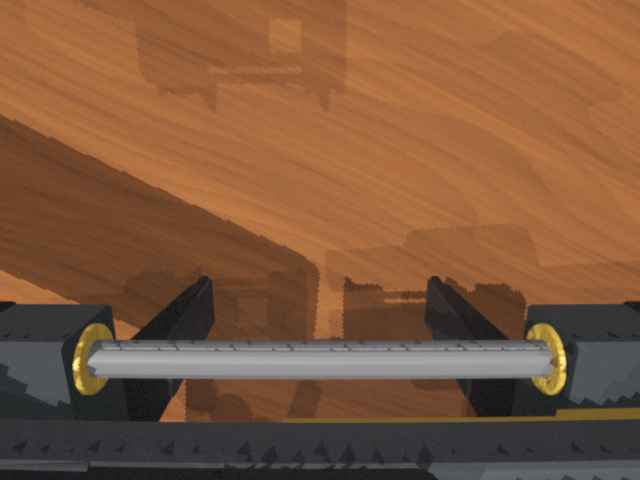

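The wrist view shows only bare desk. I'll fly over the dock, turning as I go, for a close look.

```bash
python3 -m pendant '[[[1,0,0,-0.05,0],[1,0.1,-0.05,-0.12,-0.3],[1,0.261,-0.12,-0.12,-1.55],[1,0.261,-0.12,-0.12,-1.55],[1,0.261,-0.12,-0.12,-1.55],[1,0.261,-0.12,-0.12,-1.55],[1,0.261,-0.12,-0.12,-1.55],[1,0.261,-0.12,-0.12,-1.55]]]'
python3 -m pendant '[[[1,0,0,0,0],[1,0,0,0,0],[1,0,0,0,0],[1,0,0,0,0],[1,0,0,0,0],[1,0,0,0,0],[1,0,0,0,0],[1,0,0,0,0]]]'
python3 - <<'E'
from h import *
s=env.state();print(s['t'],s['eef_pos'],s['tcp_rot'])
c=cam('wrist'); cv2.imwrite('pics/w1.png',c['im']); np.savez('w10.npz',**c)
E
```

```text
t: 0.95
eef_pos: [454.5, -341.5, 335.8]
tcp_rot: [3.14, 0.0, 1.502]
ft_force: [0.5, -0.9, -0.4]
opening: 1.0
t: 1.75
eef_pos: [451.5, -345.4, 334.7]
tcp_rot: [3.142, 0.0, 1.49]
ft_force: [0.7, -0.3, -0.0]
opening: 1.003
1.75 [ 451.49496019 -345.44195003  334.65916103] [3.14151586e+00 1.39833802e-04 1.49045024e+00]
```

View pics/w1.png

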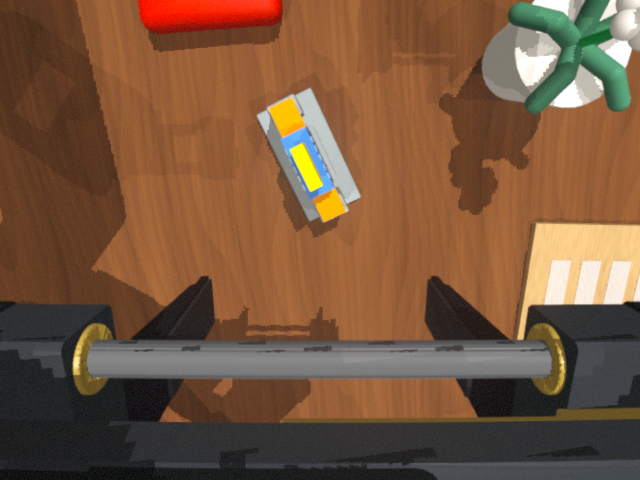

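The wrist picture shows the dock with yellow tab at (306,167), jaws at (287,117) and (330,206), case at the top and orchid at upper right. Measuring by casting onto known planes.

```bash
cat > rect.py <<'E'
from h import *
def rect(c,mask,z,big=True,tag=''):
    m=cv2.morphologyEx(mask.astype(np.uint8),cv2.MORPH_OPEN,np.ones((3,3)))
    cs=sorted(cv2.findContours(m,cv2.RETR_EXTERNAL,cv2.CHAIN_APPROX_NONE)[0],key=cv2.contourArea)[::-1]
    out=[]
    for k in cs[:1 if big is True else big]:
        P=onplane(c,k[:,0],z)[:,:2].astype(np.float32)
        (x,y),(w,h),a=cv2.minAreaRect(P)
        if w>h: w,h,a=h,w,a+90
        a=(a+90)%180-90
        q=k[:,0].mean(0)
        print(tag,'px',q.round(),'ctr %.1f %.1f size %.1f x %.1f  thin-axis ang %.2f deg'%(x,y,w,h,a)); out.append((x,y,a))
    return out
def hsv(c): 
    h=cv2.cvtColor(c['im'],cv2.COLOR_BGR2HSV).astype(int); return h[...,0],h[...,1],h[...,2]
E
python3 - <<'E'
from rect import *
f=np.load('w10.npz'); c={k:f[k] for k in f}
H,S,V=hsv(c); A=np.zeros(H.shape,bool); A[60:250,220:400]=1
ye=A&(abs(H-29)<5)&(S>150); og=A&(abs(H-18)<5)&(S>190)&(V>150)
for y,x in ((117,287),(206,330),(167,306),(160,333),(230,300)): print(H[y,x],S[y,x],V[y,x],c['z'][y,x])
rect(c,ye,147,tag='yellow'); o=rect(c,og,78,2,'orange')
rect(c,A&(((S<70)&(V>90))|(abs(H-29)<12)&(S>180)|(abs(H-110)<12)&(S>100)),12,tag='base(biased)')
W=cloud(c); 
for n,m in (('y',ye),): print(n,np.median(W[m],0))
E
```

```text
23 255 255 410.2206
23 255 255 433.55585
30 255 255 353.52628
75 10 198 486.21896
12 151 147 519.7014
yellow px [306. 167.] ctr 443.5 -302.6 size 12.6 x 39.6  thin-axis ang 21.56 deg
orange px [331. 211.] ctr 462.9 -355.2 size 15.0 x 24.5  thin-axis ang -69.66 deg
orange px [291. 128.] ctr 429.3 -267.9 size 7.4 x 24.2  thin-axis ang -68.99 deg
base(biased) px [311. 163.] ctr 443.9 -305.2 size 70.4 x 149.6  thin-axis ang 21.08 deg
y [ 443.19897937 -302.15628981  146.29551156]
```

```bash
python3 -m pendant '[[[1,0.042,-0.0114,0.03,-0.454],[0.6,0.042,-0.0114,0.07,-0.454],[0.6,0.042,-0.0114,0.11,-0.454],[0.6,0.042,-0.0114,0.15,-0.454],[0.6,0.042,-0.0114,0.16,-0.454],[0.6,0.042,-0.0114,0.16,-0.454],[0.6,0.042,-0.0114,0.16,-0.454],[0.6,0.042,-0.0114,0.16,-0.454]]]'
```

```text
t: 2.6
eef_pos: [444.2, -303.2, 176.5]
tcp_rot: [3.14, 0.003, 1.944]
ft_force: [0.4, -0.6, 1.1]
opening: 0.605
```

```bash
python3 -m pendant '[[[0.6,0.001,0,0.04,0],[0.6,0.001,0,0.0625,0],[0.6,0.001,0,0.0625,0],[0,0.001,0,0.0625,0],[0,0.001,0,0.0625,0],[0,0.001,0,0.0625,0],[0,0.001,0,0.0625,0],[0,0.001,0,0.0625,0]]]'
```

```text
t: 3.4
eef_pos: [443.3, -301.8, 112.7]
tcp_rot: [3.141, 0.001, 1.945]
ft_force: [0.4, -1.2, -0.6]
opening: 0.236
```

```bash
python3 -m pendant '[[[0,0,0,0,0],[0,0,0,0,0],[0,0,0,0,0],[0,0.006,0,0,0],[0,0.012,0,0,0],[0,0.018,0,0,0],[0,0.02,0,0,0],[0,0.02,0,0,0]]]'
```

```text
t: 4.2
eef_pos: [437.4, -285.6, 113.6]
tcp_rot: [3.139, 0.008, 1.945]
ft_force: [1.6, -11.7, 4.4]
opening: 0.128
```

```bash
python3 -m pendant '[[[0,0.002,0,0,0],[0,0.0035,0,0,0],[0,0.0035,0,0,0],[0,0.0035,0,0,0],[0,0.0035,0,0,0],[0,0.0035,0,0,0],[0,0.0035,0,0,0],[0,0.0035,0,0,0]]]'
```

```text
t: 5.0
eef_pos: [436.4, -282.7, 113.7]
tcp_rot: [3.139, 0.008, 1.945]
ft_force: [0.7, -12.7, 8.2]
opening: 0.125
```

```bash
python3 -m pendant '[[[0,-0.008,0,0,0],[0,-0.016,0,0,0],[0,-0.023,0,0,0],[0,-0.031,0,0,0],[0,-0.037,0,0,0],[0,-0.042,0,0,0],[0,-0.046,0,0,0],[0,-0.046,0,0,0]]]'
python3 -m pendant '[[[0,0,0,0,0],[0,0,0,0,0],[0,0,0,0,0],[0,0,0,0,0],[0,0,0,0,0],[0,0,0,0,0],[0,0,0,0,0],[0,0,0,0,0]]]'
```

```text
t: 5.8
eef_pos: [450.3, -320.7, 111.6]
tcp_rot: [-3.14, -0.006, 1.945]
ft_force: [-4.6, 10.0, 7.7]
opening: 0.127
t: 6.6
eef_pos: [450.2, -320.7, 111.6]
tcp_rot: [-3.14, -0.005, 1.945]
ft_force: [-4.4, 9.9, 6.7]
opening: 0.122
```

```bash
python3 -m pendant '[[[0,0.01,0,0,0],[0,0.0225,0,0,0],[0,0.0225,0,0,0],[0,0.0225,0,0,0],[0.6,0.0225,0,0,0],[0.6,0.0225,0,0,0],[0.6,0.0225,0,0,0],[0.6,0.0225,0,-0.03,0]]]'
python3 -m pendant '[[[0.6,-0.02,0,-0.05,0],[0.6,-0.03,0,-0.10,0],[0.6,-0.03,0,-0.15,0],[0.6,-0.03,0,-0.17,0],[0.6,-0.03,0,-0.17,0],[0.6,-0.03,0,-0.17,0],[0.6,-0.03,0,-0.17,0],[0.6,-0.03,0,-0.17,0]]]'
python3 - <<'E'
from rect import *
c=cam('wrist'); cv2.imwrite('pics/w2.png',c['im'][:300,100:540]); 
H,S,V=hsv(c); A=np.zeros(H.shape,bool); A[:280,150:450]=1
rect(c,A&(abs(H-30)<4)&(S>150),147,tag='yellow'); rect(c,A&(abs(H-22)<4)&(S>190)&(V>100),78,3,'orange')
E
```

```text
t: 7.4
eef_pos: [442.0, -300.8, 139.7]
tcp_rot: [-3.139, -0.005, 1.945]
ft_force: [0.2, 0.1, 0.2]
opening: 0.402
t: 8.2
eef_pos: [453.9, -329.4, 310.8]
tcp_rot: [-3.141, -0.002, 1.945]
ft_force: [-1.0, -0.5, -0.1]
opening: 0.598
yellow px [319. 184.] ctr 442.3 -301.2 size 10.5 x 39.7  thin-axis ang 21.17 deg
orange px [319. 121.] ctr 423.7 -253.7 size 25.3 x 34.6  thin-axis ang 21.39 deg
orange px [319. 232.] ctr 461.9 -353.9 size 25.4 x 32.1  thin-axis ang 21.40 deg
```

View pics/w2.png

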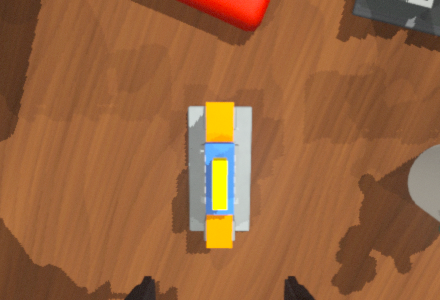

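The jaws are now visibly pushed outward, centres 107 mm apart and about 7 mm each. I'll nudge +y once more when I grasp, to be safe. Next the trays.

```bash
python3 -m pendant '[[[0.6,0.219,0.178,-0.01,0.235],[0.6,0.219,0.178,-0.01,0.235],[0.6,0.219,0.178,-0.01,0.235],[0.6,0.219,0.178,-0.01,0.235],[0.6,0.219,0.178,-0.01,0.235],[0.6,0.219,0.178,-0.01,0.235],[0.6,0.219,0.178,-0.01,0.235],[0.6,0.219,0.178,-0.01,0.235]]]'
python3 -m pendant '[[[0.6,0,0,0,0],[0.6,0,0,0,0],[0.6,0,0,0,0],[0.6,0,0,0,0],[0.6,0,0,0,0],[0.6,0,0,0,0],[0.6,0,0,0,0],[0.6,0,0,0,0]]]'
python3 - <<'E'
from rect import *
s=env.state();print(s['eef_pos'],s['tcp_rot'])
c=cam('wrist'); cv2.imwrite('pics/w3.png',c['im']); np.savez('w30.npz',**c)
E
```

```text
t: 9.05
eef_pos: [539.8, -60.1, 321.5]
tcp_rot: [-3.141, -0.0, 1.712]
ft_force: [0.0, -0.7, -0.6]
opening: 0.599
t: 9.85
eef_pos: [539.8, -60.7, 322.1]
tcp_rot: [3.142, 0.0, 1.71]
ft_force: [-0.2, 0.4, -0.3]
opening: 0.602
[539.79963776 -60.67644048 322.14073339] [3.14154751e+00 9.52012487e-05 1.70980145e+00]
```

View pics/w3.png

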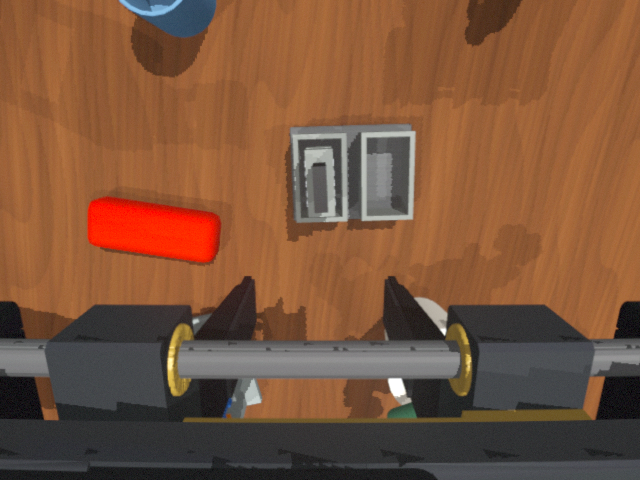

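Trays seen: the full one at (320,177), the empty one at (387,176). Measuring rims on the z=56 plane.

Run:
```python
from rect import *
f=np.load('w30.npz'); c={k:f[k] for k in f}
H,S,V=hsv(c); W=cloud(c)
print([(int(S[y,x]),int(V[y,x]),W[y,x].round(1)) for y,x in ((175,361),(175,413),(132,387),(217,387),(176,387),(128,350))])
for x0,x1,t in ((354,425,'empty'),(285,352,'full')):
    A=np.zeros(H.shape,bool); A[110:235,x0:x1]=1
    rect(c,A&(S<80)&(V>140),56,tag=t)
    m=A&(abs(W[...,2]-55)<5); P=W[m]; (x,y),s,a=cv2.minAreaRect(P[:,:2].astype(np.float32)); print(t,'cloud',x,y,s,a)
```

```text
[(10, 146, array([580.6, -29.4,  43.1])), (19, 175, array([635. , -21. ,  49.3])), (7, 183, array([599.6,  19.1,  48. ])), (8, 191, array([615.7, -70.1,  49.2])), (2, 133, array([615.5, -29.8,   5.2])), (4, 120, array([563.8,  18.1,   4.5]))]
empty px [388. 175.] ctr 607.1 -25.9 size 56.1 x 93.2  thin-axis ang 9.76 deg
empty cloud 608.5045166015625 -26.304351806640625 (55.720916748046875, 93.9557876586914) 9.683053970336914
full px [327. 170.] ctr 537.2 -37.8 size 55.6 x 93.2  thin-axis ang 9.73 deg
full cloud 537.3919677734375 -38.4608154296875 (55.790103912353516, 93.92166137695312) 9.553401947021484
```

```bash
python3 -m pendant '[[[0.6,0.331,-0.045,0,0.356],[0.6,0.331,-0.045,0,0.356],[0.6,0.331,-0.045,0,0.356],[0.6,0.331,-0.045,0,0.356],[0.6,0.331,-0.045,0,0.356],[0.6,0.331,-0.045,0,0.356],[0.6,0.331,-0.045,0,0.356],[0.6,0.331,-0.045,0,0.356]]]'
python3 -m pendant '[[[0.6,0,0,0,0],[0.6,0,0,0,0],[0.6,0,0,0,0],[0.6,0,0,0,0],[0.6,0,0,0,0],[0.6,0,0,0,0],[0.6,0,0,0,0],[0.6,0,0,0,0]]]'
python3 - <<'E'
from rect import *
s=env.state();print(s['eef_pos'],s['tcp_rot'])
c=cam('wrist'); cv2.imwrite('pics/w4.png',c['im']); np.savez('w40.npz',**c)
H,S,V=hsv(c); W=cloud(c); A=np.zeros(H.shape,bool); A[:260,180:460]=1
red=A&((H<8)|(H>172))&(S>150); rect(c,red,146,3,tag='red')
g=A&(abs(H-65)<20)&(S>100); rect(c,g,56,tag='green(any)@56')
m=A&g&(abs(W[...,2]-54)<6); print(m.sum()); (x,y),s,a=cv2.minAreaRect(W[m][:,:2].astype(np.float32)); print('rim cloud',x,y,s,a)
m=g&(W[...,2]<12)&(W[...,2]>0); (x,y),s,a=cv2.minAreaRect(W[m][:,:2].astype(np.float32)); print('base cloud',x,y,s,a)
E
```

```text
t: 10.7
eef_pos: [447.8, 264.6, 322.1]
tcp_rot: [-3.141, -0.001, 1.358]
ft_force: [0.1, -0.8, -0.8]
opening: 0.599
t: 11.5
eef_pos: [449.4, 260.8, 322.1]
tcp_rot: [3.142, 0.0, 1.354]
ft_force: [0.3, -0.5, -0.3]
opening: 0.602
[449.42138788 260.82052248 322.09912887] [3.14153684e+00 5.40675966e-05 1.35366520e+00]
red px [306. 166.] ctr 447.8 305.8 size 10.7 x 39.6  thin-axis ang -13.15 deg
red px [450.  87.] ctr 570.9 342.8 size 19.2 x 25.9  thin-axis ang -7.86 deg
red px [228.   3.] ctr 417.3 437.8 size 6.3 x 13.0  thin-axis ang 77.06 deg
green(any)@56 px [303. 143.] ctr 444.7 315.8 size 65.7 x 109.7  thin-axis ang -12.60 deg
1357
rim cloud 444.9686279296875 308.9990234375 (94.67647552490234, 56.177467346191406) 73.6688003540039
base cloud 445.56011962890625 310.5486145019531 (124.82539367675781, 87.27334594726562) 74.40159606933594
```

View pics/w4.png

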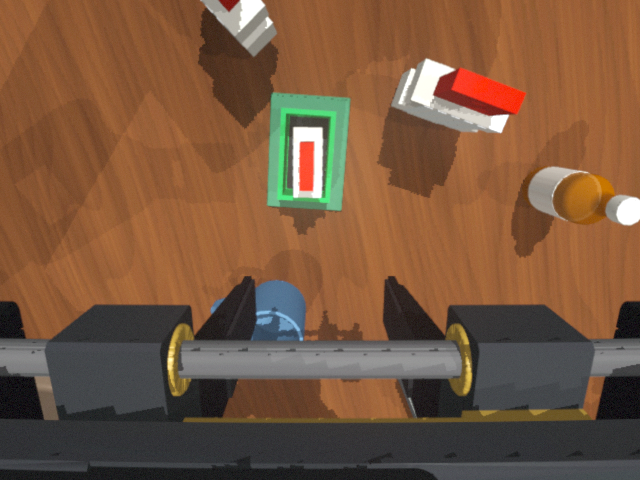

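White magazine's tab is at (306,166) in the stand's bay; look-alikes at (450,87) and (228,3), bottle right, mug below. Descending onto the white tab.

```bash
python3 -m pendant '[[[0.6,0.0436,-0.0112,0.03,0.013],[0.6,0.0436,-0.0112,0.07,0.013],[0.6,0.0436,-0.0112,0.11,0.013],[0.6,0.0436,-0.0112,0.15,0.013],[0.6,0.0436,-0.0112,0.15,0.013],[0.6,0.0436,-0.0112,0.15,0.013],[0.6,0.0436,-0.0112,0.15,0.013],[0.6,0.0436,-0.0112,0.18,0.013]]]'
python3 -m pendant '[[[0.6,0,0,0.03,0],[0.6,0,0,0.03,0],[0,0,0,0.03,0],[0,0,0,0.03,0],[0,0,0,0.03,0],[0,0,0,0.03,0],[0,0,0,0.03,0],[0,0,0,0.03,0]]]'
python3 -m pendant '[[[0,0,0,0,0],[0,0,0,0,0],[0,0,0,0,0],[0,0,0,-0.005,0],[0,0,0,-0.02,0],[0,0,0,-0.06,0],[0,0,0,-0.1,0],[0,0,0,-0.15,0]]]'
```

```text
t: 12.35
eef_pos: [450.4, 307.2, 146.7]
tcp_rot: [3.134, -0.006, 1.341]
ft_force: [1.2, 0.0, -0.6]
opening: 0.599
t: 13.15
eef_pos: [447.9, 305.9, 112.3]
tcp_rot: [3.141, -0.0, 1.341]
ft_force: [0.1, -0.5, -0.2]
opening: 0.153
t: 13.95
eef_pos: [447.0, 305.4, 262.7]
tcp_rot: [-3.139, 0.002, 1.341]
ft_force: [0.6, 0.9, -1.3]
opening: 0.124
```

```bash
python3 -m pendant '[[[0,-0.03,0.02,-0.02,-0.399],[0,-0.08,0.06,-0.02,-0.399],[0,-0.12,0.09,-0.02,-0.399],[0,-0.16,0.125,-0.02,-0.399],[0,-0.2,0.16,-0.02,-0.399],[0,-0.24,0.19,-0.02,-0.399],[0,-0.27,0.215,-0.02,-0.399],[0,-0.2868,0.231,-0.02,-0.399]]]'
python3 -m pendant '[[[0,0,0,0,0],[0,0,0,0,0],[0,0,0,0,0],[0,0,0,0,0],[0,0,0,0,0],[0,0,0,0,0],[0,0,0,0,0],[0,0,0,0,0]]]'
python3 - <<'E'
from rect import *
s=env.state();print(s['eef_pos'],s['tcp_rot'],s['opening'])
c=cam('wrist'); d=cam('side'); cv2.imwrite('pics/w5.png',np.hstack([c['im'][:,120:520],d['im'][100:340,180:480].repeat(2,0)[:, :].repeat(1,1)]))
E
```

```text
t: 14.75
eef_pos: [607.9, -28.9, 282.0]
tcp_rot: [-3.141, 0.0, 1.738]
ft_force: [-0.0, 0.6, -1.1]
opening: 0.125
t: 15.55
eef_pos: [607.3, -25.9, 282.2]
tcp_rot: [3.141, 0.0, 1.74]
ft_force: [0.4, -0.9, -1.6]
opening: 0.125
[607.337132   -25.87262846 282.17933846] [3.14148664e+00 1.09603408e-04 1.74003832e+00] 0.12518993378113719
```

View pics/w5.png

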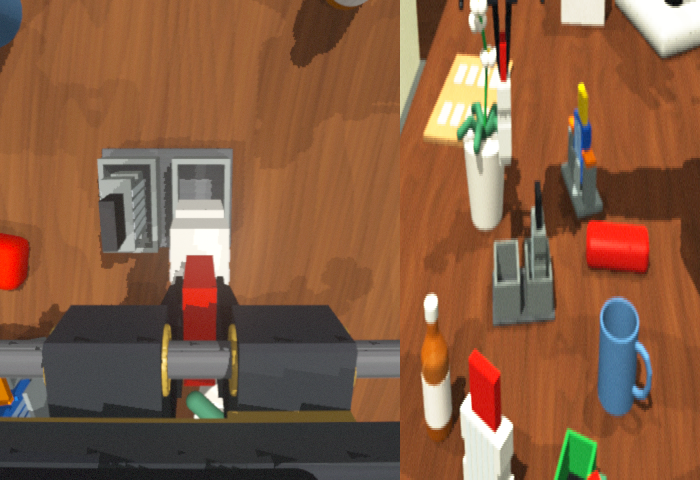

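Magazine held upright over the empty tray. I'll check the orchid flowers' clearance before descending.

```bash
python3 - <<'E'
from rect import *
for n in ('scene','side'):
    f=np.load(n+'0.npz'); c={k:f[k] for k in f}; W=cloud(c)
    m=(W[...,0]>560)&(W[...,0]<800)&(W[...,1]>-300)&(W[...,1]<-50)&(W[...,2]>100)&(c['z']>0)
    P=W[m]
    for a,b in ((100,180),(180,250),(250,340)):
        Q=P[(P[:,2]>a)&(P[:,2]<b)]; print(n,a,len(Q),*( (np.percentile(Q,[2,98],0).round(0)) if len(Q) else []))
E
python3 -m pendant '[[[0,0,0,0.03,0],[0,0,0,0.06,0],[0,0,0,0.085,0],[0,0,0,0.1,0],[0,0,0,0.1,0],[0,0,0,0.1,0],[0,0,0,0.1,0],[0,0,0,0.1,0]]]'
```

```text
scene 100 1153 [ 637. -262.  104.] [ 743. -156.  152.]
scene 180 179 [ 656. -223.  184.] [ 693. -194.  235.]
scene 250 487 [ 674. -233.  261.] [ 720. -178.  326.]
side 100 1183 [ 632. -256.  102.] [ 743. -150.  161.]
side 180 220 [ 654. -223.  184.] [ 691. -194.  246.]
side 250 476 [ 672. -228.  254.] [ 719. -177.  324.]
t: 16.45
eef_pos: [607.8, -26.1, 183.2]
tcp_rot: [3.14, 0.001, 1.74]
ft_force: [0.1, 0.1, -1.8]
opening: 0.124
```

```bash
python3 -m pendant '[[[0,-0.0,-0.0005,0.02,0],[0,0,-0.0005,0.04,0],[0,0,-0.0005,0.055,0],[0,0,-0.0005,0.063,0],[0,0,-0.0005,0.068,0],[0,0,-0.0005,0.07,0],[0,0,-0.0005,0.0705,0],[0,0,-0.0005,0.0705,0]]]'
```

```text
t: 17.25
eef_pos: [607.1, -26.2, 112.2]
tcp_rot: [3.141, 0.0, 1.74]
ft_force: [-0.1, -0.7, -2.0]
opening: 0.126
```

```bash
python3 -m pendant '[[[0,0,0,0.001,0],[0,0,0,0.0015,0],[0,0,0,0.0015,0],[0,0,0,0.0015,0],[0.2,0,0,0.0015,0],[0.4,0,0,0.0015,0],[0.4,0,0,0.0015,0],[0.4,0,0,0.0015,0]]]'
python3 -m pendant '[[[0.4,0,0,0,0],[0.4,0,0,-0.02,0],[0.4,0,0,-0.06,0],[0.4,0,0,-0.1,0],[0.4,0,0,-0.14,0],[0.4,0,0,-0.18,0],[0.4,-0.02,0,-0.2,0],[0.4,-0.04,0,-0.21,0]]]'
python3 - <<'E'
from rect import *
s=env.state();print(s['eef_pos'],s['tcp_rot'],s['opening'])
c=cam('wrist'); cv2.imwrite('pics/w6.png',c['im'][:,120:520]);W=cloud(c)
H,S,V=hsv(c);A=np.zeros(H.shape,bool); A[:300,240:]=1
rect(c,A&((H<8)|(H>172))&(S>150),146,2,tag='red')
E
```

```text
t: 18.05
eef_pos: [606.9, -26.2, 110.2]
tcp_rot: [3.141, 0.0, 1.74]
ft_force: [0.8, -0.2, 0.7]
opening: 0.379
t: 18.85
eef_pos: [614.0, -65.7, 322.9]
tcp_rot: [3.138, 0.001, 1.741]
ft_force: [-0.2, -0.0, -1.0]
opening: 0.403
[613.96412768 -65.68923387 322.93448636] [3.13815387e+00 1.48140766e-03 1.74092830e+00] 0.4027938874574821
red px [318. 169.] ctr 606.0 -25.5 size 10.1 x 38.0  thin-axis ang 9.68 deg
```

White stands at (606,-25.5) within the tray (centre 607,-26), upright. Back to the dock, keeping clear of the flowers.

```bash
python3 -m pendant '[[[0.4,0.008,-0.05,0,-0.05],[0.4,0.014,-0.1,0,-0.1],[0.4,-0.02,-0.135,0,-0.204],[0.4,-0.065,-0.15,0,-0.204],[0.4,-0.11,-0.17,0,-0.204],[0.4,-0.155,-0.19,0,-0.204],[0.6,-0.204,-0.208,0,-0.204],[0.6,-0.204,-0.208,0,-0.204]]]'
python3 -m pendant '[[[0.6,0,0,0.04,0],[0.6,0,0,0.08,0],[0.6,0,0,0.12,0],[0.6,0,0,0.15,0],[0.6,0,0,0.15,0],[0.6,0,0,0.15,0],[0.6,0,0,0.15,0],[0.6,0,0,0.15,0]]]'
```

```text
t: 19.7
eef_pos: [441.6, -306.0, 319.4]
tcp_rot: [-3.141, 0.0, 1.939]
ft_force: [-0.9, 0.6, -0.1]
opening: 0.513
t: 20.5
eef_pos: [443.4, -301.9, 171.7]
tcp_rot: [3.14, 0.002, 1.944]
ft_force: [-0.2, 0.8, -0.0]
opening: 0.6
```

Descend, grip, and give +y one extra shove for margin (base travel from 442.8,-301.5).

```bash
python3 -m pendant '[[[0.6,0,0,0.04,0],[0.6,0,0,0.0585,0],[0.3,0,0,0.0585,0],[0,0,0,0.0585,0],[0,0,0,0.0585,0],[0,0,0,0.0585,0],[0,0,0,0.0585,0],[0,0,0,0.0585,0]]]'
python3 -m pendant '[[[0,0,0,0,0],[0,0,0,0,0],[0,0.008,0,0,0],[0,0.016,0,0,0],[0,0.022,0,0,0],[0,0.0245,0,0,0],[0,0.0245,0,0,0],[0,0.0245,0,0,0]]]'
```

```text
t: 21.3
eef_pos: [443.0, -301.8, 112.1]
tcp_rot: [3.141, 0.001, 1.944]
ft_force: [-0.9, 0.0, -0.5]
opening: 0.152
t: 22.1
eef_pos: [435.6, -282.0, 113.0]
tcp_rot: [3.14, 0.008, 1.945]
ft_force: [0.3, -15.7, 6.7]
opening: 0.125
```

```bash
python3 -m pendant '[[[0,-0.01,0,0,0],[0,-0.02,0,0,0],[0,-0.0245,0,0,0],[0,-0.0245,0,0,0],[0,-0.0245,0,-0.002,0],[0,-0.0245,0,-0.005,0],[0,-0.0245,0,-0.01,0],[0,-0.0245,0,-0.015,0]]]'
```

```text
t: 22.9
eef_pos: [443.0, -301.8, 127.1]
tcp_rot: [3.141, 0.001, 1.944]
ft_force: [-0.2, -0.7, -1.4]
opening: 0.126
```

Free with no resistance. Lift and check uprightness.

```bash
python3 -m pendant '[[[0,0,0,-0.03,0],[0,0,0,-0.07,0],[0,0,0,-0.11,0],[0,0,0,-0.15,0],[0,0,0,-0.17,0],[0,0,0,-0.17,0],[0,0,0,-0.17,0],[0,0,0,-0.17,0]]]'
python3 - <<'E'
from rect import *
s=env.state();print(s['eef_pos'],s['tcp_rot'],s['opening'])
e=s['eef_pos']
for n in ('scene','side'):
    c=cam(n); W=cloud(c); H,S,V=hsv(c)
    m=(np.hypot(W[...,0]-e[0],W[...,1]-e[1])<70)&(W[...,2]>e[2]-110)&(W[...,2]<e[2]-8)&(c['z']>0)&(abs(H-110)<14)&(S>120)
    P=W[m]-e; u=np.array([-.365,.931]); t=P[:,:2]@u
    print(n,len(P))
    for a in range(-105,-8,12):
        q=t[(P[:,2]>a)&(P[:,2]<a+12)]
        if len(q)>8: print(a,len(q),np.percentile(q,[3,97]).round(1))
    cv2.imwrite(f'pics/l_{n}.png',c['im'])
E
```

```text
t: 23.7
eef_pos: [442.5, -301.3, 295.2]
tcp_rot: [-3.141, -0.002, 1.944]
ft_force: [0.3, 0.0, -1.3]
opening: 0.126
[ 442.48848644 -301.34126273  295.16158724] [-3.14050429e+00 -1.82411555e-03  1.94384149e+00] 0.12631310470803922
scene 178
-93 22 [-11.6   9.8]
-81 20 [-30.4  28.8]
-69 26 [-32.8  29.9]
-57 39 [-31.2  30.6]
-45 14 [21.1 26. ]
-33 15 [20.7 29.1]
-21 33 [-31.9  29.5]
side 403
-105 23 [-12.8  14.8]
-93 33 [-15.9  29.4]
-81 61 [-26.1  32.5]
-69 55 [-25.5  32.9]
-57 71 [-6.8 32.3]
-45 53 [10.4 28.3]
-33 45 [18.3 32.7]
-21 54 [20.7 32.1]
```

```bash
python3 -m pendant '[[[0,0.03,0.012,0,0.03],[0,0.07,0.028,0,0.1],[0,0.116,0.046,0,0.16],[0,0.162,0.064,0,0.2],[0,0.208,0.082,0,0.25],[0,0.254,0.1,0,0.3],[0,0.3,0.119,0,0.3],[0,0.341,0.135,0,0.3]]]'
python3 -m pendant '[[[0,0.045,0.004,0,0.05],[0,0.09,0.007,0,0.1],[0,0.135,0.0105,0,0.16],[0,0.18,0.014,0,0.22],[0,0.215,0.017,0,0.28],[0,0.235,0.0185,0,0.352],[0,0.2435,0.019,0,0.352],[0,0.2435,0.019,0,0.352]]]'
python3 -m pendant '[[[0,0,0,0.02,0],[0,0,0,0.06,0],[0,0,0,0.09,0],[0,0,0,0.1,0],[0,0,0,0.1,0],[0,0,0,0.1,0],[0,0,0,0.1,0],[0,0,0,0.1,0]]]'
```

```text
t: 24.6
eef_pos: [443.8, 67.3, 296.0]
tcp_rot: [-3.141, -0.0, 1.644]
ft_force: [1.7, -0.2, -1.8]
opening: 0.122
t: 25.4
eef_pos: [445.3, 309.7, 295.7]
tcp_rot: [-3.141, 0.001, 1.295]
ft_force: [-0.4, -1.3, -1.8]
opening: 0.126
t: 26.2
eef_pos: [445.9, 309.5, 197.7]
tcp_rot: [3.14, -0.001, 1.292]
ft_force: [-0.2, 0.3, -2.3]
opening: 0.125
```

```bash
python3 -m pendant '[[[0,0,0,0.02,0],[0,0,0,0.04,0],[0,0,0,0.06,0],[0,0,0,0.072,0],[0,0,0,0.08,0],[0,0,0,0.084,0],[0,0,0,0.085,0],[0,0,0,0.085,0]]]'
```

```text
t: 27.0
eef_pos: [445.8, 309.5, 112.1]
tcp_rot: [3.141, -0.0, 1.292]
ft_force: [0.3, 0.4, -1.9]
opening: 0.124
```

```bash
python3 -m pendant '[[[0,0,0,0.001,0],[0,0,0,0.002,0],[0,0,0,0.002,0],[0,0,0,0.002,0],[0.2,0,0,0.002,0],[0.4,0,0,0.002,0],[0.5,0,0,0.002,0],[0.5,0,0,0.002,0]]]'
python3 -m pendant '[[[0.5,0,0,0,0],[0.5,0,0,-0.02,0],[0.5,0,0,-0.06,0],[0.5,0,0,-0.1,0],[0.5,0,0,-0.14,0],[0.5,0,0,-0.18,0],[0.5,-0.02,0,-0.2,0],[0.5,-0.04,0,-0.21,0]]]'
python3 - <<'E'
from rect import *
s=env.state();print(s['eef_pos'],s['tcp_rot'],s['opening'],s['ft_force'])
c=cam('wrist'); H,S,V=hsv(c);A=np.zeros(H.shape,bool); A[:300,200:440]=1
W=cloud(c); ye=A&(abs(H-30)<4)&(S>150); rect(c,ye,146,1,tag='yellow'); print(np.median(W[ye],0))
m=A&(abs(H-65)<20)&(S>100)&(abs(W[...,2]-54)<6); (x,y),q,a=cv2.minAreaRect(W[m][:,:2].astype(np.float32)); print('rim',x,y,q,a)
d=cam('scene'); e=cam('side'); cv2.imwrite('pics/fin.png',np.hstack([d['im'][120:360,200:480].repeat(2,0).repeat(2,1)[:,:400],e['im'][120:420,200:500][:,:300].repeat(2,0)[:480]]) if 0 else np.hstack([d['im'][130:370,220:500],e['im'][150:390,230:510]]))
for n,c in (('scene',d),('side',e)):
    W=cloud(c); H,S,V=hsv(c); r=((H<6)|(H>174))&(S>140)&(c['z']>0); y=(abs(H-27)<7)&(S>150)&(c['z']>0)
    for t,mm,x0,y0 in (('white',r,606,-25),('blue',y,445,310)):
        P=W[mm&(np.hypot(W[...,0]-x0,W[...,1]-y0)<45)]
        T=P[P[:,2]>142]; print(n,t,'top z',np.percentile(P[:,2],97).round(1),'z min',P[:,2].min().round(1),cv2.minAreaRect(T[:,:2].astype(np.float32)))
E
```

```text
t: 27.8
eef_pos: [445.5, 309.3, 109.5]
tcp_rot: [-3.142, 0.0, 1.292]
ft_force: [0.3, -0.6, -0.0]
opening: 0.392
t: 28.6
eef_pos: [434.6, 270.8, 321.6]
tcp_rot: [3.139, -0.002, 1.293]
ft_force: [0.7, 0.2, -0.6]
opening: 0.5
[434.57336624 270.77990227 321.61224803] [ 3.13932471e+00 -1.81758987e-03  1.29263892e+00] 0.5001344314195266 [ 0.68897365  0.24652293 -0.55652114]
yellow px [319. 174.] ctr 444.4 306.7 size 10.1 x 39.8  thin-axis ang -15.99 deg
[444.42318064 306.97701007 145.21822818]
rim 444.987060546875 309.0340270996094 (94.36357116699219, 56.13443374633789) 73.65375518798828
scene white top z 144.2 z min 105.6 ((608.439697265625, -27.63981056213379), (10.917052268981934, 37.45189666748047), 5.449761390686035)Traceback (most recent call last):
  File "<stdin>", line 11, in <module>
    return _quantile_unchecked(
        a, q, axis, out, overwrite_input, method, keepdims, weights)
    return _ureduce(a,
                    func=_quantile_ureduce_func,
    ...<5 lines>...
                    overwrite_input=overwrite_input,
                    method=method)
    r = func(a, **kwargs)
    result = _quantile(arr,
                       quantiles=q,
    ...<2 lines>...
                       out=out,
                       weights=wgt)
    slices_having_nans = np.isnan(arr[-1, ...])
                                  ~~~^^^^^^^^^
IndexError: index -1 is out of bounds for axis 0 with size 0
```

View pics/fin.png

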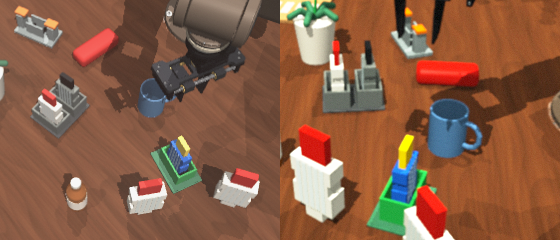

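Both magazines stand upright in their bays and the gripper is clear, so I'm handing in.

```bash
python3 -c "
from cell import env
print(env.state()['t'], env.job_done())"
```

```text
the job is handed in; nothing more can be done
28.75 None
```

The job is handed in at 28.75 s; no verdict was reported.

- **Rocking:** I rocked the blue magazine about 20 mm each way in the dock. Both jaws looked well back: their combined travel came out at about 13.6 mm. The split between them was uncertain (4.8 and 8.8 mm if the tab marks the dock's centre). I therefore shoved +y once more to 21 mm of travel. The magazine then lifted out with no resistance.
- **White magazine:** It stands in the formerly empty tray. The wrist camera put its tab at (606.0, -25.5) mm against a bay centre of (607.3, -26.0).
- **Blue magazine:** It stands in the reading stand. Its tab is at (444.4, 306.7) mm against a bay centre of about (445, 309.3).
- **Other checks:** In the last pictures both magazines look upright, with tab tops at about 144–145 mm against the expected 146, within calibration. The gripper is clear of everything. The grey magazine, bottle, mug and case look undisturbed; only part of the orchid was in those pictures. I judged these by eye and did not measure them again.
- **Failed check:** My last script stopped with an error because its scene-camera colour mask found no yellow tab pixels. The depth re-check of the blue magazine from the scene and side cameras, and of the white one from the side, was therefore not done. The wrist measurement and the pictures cover them instead.
- **Small disagreement:** The blue tab read about 3 mm off the spot where I released it. That is a lean of 0.02 rad at most, or settling and calibration error.

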